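# Load a sample carrier under the hold-down spring

### The arm

A 7-joint arm with a two-finger parallel gripper is mounted at the origin on the work surface. World frame = base frame: x ahead of the robot, y to its left, z up, the work surface at z = 0. Lengths are in m, angles in rad, forces in N, time in s.
With the tool pointing down it reaches from about 0.4 to 0.85 m from the base axis. Payload 4.5 kg.
Tool frame: the origin (TCP) lies midway between the tips of the shut fingers; the grasp point (between the pads) lies 19 mm behind it; x points along the fingers, y is the direction in which the jaws open and shut, and the axes are right-handed (so a half turn about x gives the same grasp; the last joint's range is limited). The gripper opens to 88 mm and grips with 3 to 60 N. Pads are 18 mm wide; open, the fingers measure 123 mm over their backs; the gripper's body (75 mm by 187 mm) begins 45 mm behind the grasp point.
Start: joints at [-1.23, 0.689, -0.195, 1.565, 0.157, 0.902, -0.215], TCP at [0.189, 0.596, 0.239] pointing down, gripper open.
Joint ranges: [-3.01, 3.01], [-0.46, 2.08], [-1.47, 1.51], [0.13, 2.56], [-1, 4.14], [0.04, 2.09], [-2.66, 2.66]. Speed limits (rad/s): [2.57, 2.57, 3.14, 3.14, 3.14, 3.14, 3.14].

### API

Orientations are given as a unit quaternion [x, y, z, w].
In Python, from plant import r gives the robot as it stands.
- The arm moves only by the tool arm_command, never from a script. Its argument "plan" is a list of rows, each a list of 5 numbers: the finger opening in m, from 0 to 0.0881, then the shift along the tool's x, y, z in m, then the turn about the tool's x in rad. In form: [[grip, dx, dy, dz, roll], ...]. A call has 1 to 12 rows; each row shifts and turns the commanded pose from where the row before left it, along the tool's axes as they then stand; what a row does not reach is not made up. A row lasts 1/8 s, in which the tool goes at most 62.5 mm and 10.7 degrees, less where a joint would pass 70% of its speed; a pose out of reach is approached as far as the arm can. A call is refused whole if a number of a shift passes 0.0625 or a number of a turn 0.188, either way. A call with a gripper value outside its range is refused whole. The fingers move at their own pace and stop on an object; "force" is the grip in N (left out, the last holds). Time passes only in rows, so rows that do not move let the fingers close. It gives the time, the measured TCP pose, the force and the opening at its end, in the units of the state.
- r.get_state(): the state, without advancing time (a new reading comes with each control period).
- r.snapshot(name): name is "side" or "top" or "wrist"; returns (picture, depth): 420x560x3 uint8, red, green, blue; 420x560 float32, m along the optical axis (not along the pixel's ray), 0 where there is no reading.
- r.calibration(name): a dict with "fx", "fy", "cx", "cy" (pixels), "eye" and "orientation" of the camera in the world; the wrist camera has in their place "mount" (4x4, takes a point from camera to tool coordinates, whose origin is the TCP and whose axes are the tool frame's). Camera axes: x right, y down, z forward; pixel columns grow to the right and rows downward; lengths in m; the calibration is good to about 2 mm. A picture is of the moment at which its call begins: read the wrist's pose just before it. calibration takes no time and is no camera call.
- r.finish_job(): hands the job in, once; it reports no verdict.
The state is a dict: "clock": time; "q": joint angles; "qd": joint speeds; "joint_torque": joint torques, N m; "tool_pos": TCP position; "eef_rot": TCP orientation; "contact_force": force on the tool from outside, world axes, zero at the start; "moment": the same for the moment, N m; "opening": opening from 0.0 (shut) to 1.0 (fully open).
Only numpy, scipy, OpenCV 4.12 (cv2) and the standard library are available. Lean on these libraries where they do the work, as an engineer would, in place of code of your own. Each camera call takes 0.05 s, during which the arm holds its last target.

### The job

Load the sample carrier into the dock: with the fingertips press it firmly down on its sprung loading plate and, keeping it pressed down, slide it under the gate and the leaf spring until its nose is fully home against the end stop, then let go and move clear. Only press and push the carrier, never lift it out of its channel, and leave the other things standing where they are.

Things in the scene. Friction and masses are not known exactly. Their poses are not given: they have to be found in the camera images.
- dock: Fixed grey metal loading dock with dark rails, 260 mm long, 110 wide. Origin on the bench under the gate's entry face; its x is the loading direction, y across, z up. A channel 62 wide along x (y = 0) lies between rails 10 wide, tops 30 above the bench. The channel's whole floor, x = -160 to 57, is a sprung loading plate; at x = 58 it ends at a grey end block 48 high.
- load_plate (a joint): Sprung loading plate under the carrier: 0 = up (its top 23 mm above the bench), grows downward to 0.012 m = hard bottom (top 11 mm above the bench). It takes about 10 N to start moving, 13 N at 8 mm and 15 N at the bottom, carrier's weight included, and rises again when released.
- leaf (a joint): Steel leaf spring 34 mm wide, hinged at the gate's far side, sloping down in the loading direction. 0 = resting; grows (rad) as its tip is lifted. The carrier's nose slides under it and lifts it by 0.07 to 0.3 rad; it then presses on the carrier's top with about 5 N.
- leaf_tip (a point): Underside of the leaf spring's free end, at rest 49 mm past the gate's entry face and about 24.5 mm above the bench.
- carrier: Loose white plastic sample carrier, 120 x 60 mm, 0.1 to 0.2 kg, in the channel before the gate. Origin: centre of underside, x towards the nose. x = -18 to 60 is the body, 16 thick, six amber windows on top; x = -60 to -18 is a finger ledge 8 thick with grey grip lines. Fully home its origin is 2 mm short of the dock's origin along x; let go, it rises and stays clamped under the gate.
- step (a point): Middle of the upright face, 8 mm high, between finger ledge and thicker body, at its foot on the ledge's top: a fingertip on the ledge can push against it. Fully home it lies 20 mm before the gate's entry face.
- nose (a point): Middle of the carrier's front face, 8 mm above its underside.
- stop (a point): Middle of the end stop's face: the nose must come to it.
- rack: Bystander: orange tube rack 60 x 100 mm, 63 high with its capped tubes, beside the dock. Origin: centre of underside.
- jar: Bystander: capped glass jar, 56 mm across, 80 high, beside the dock. Origin: centre of underside.
- beaker: Bystander: open glass beaker, 56 mm across, 65 high, beside the dock. Origin: centre of underside.
- gate (a point): Lower entry edge of the gate, a steel bar across the channel, 10 mm along x; underside 35 mm, top 43 mm above the bench. With the loading plate up the carrier's body stands 4 mm too high and is blocked here; pressed down more than 4 mm (8 mm is comfortable) it passes.
There are look-alikes about, which are no part of the job. Of the things like the carrier, leave any that is black; of the rest the smaller one is meant.

How it is judged:
By the outcome, as a careful person would: the job done as asked, in the order asked, and still so for the second after the job is handed in, with the robot touching nothing.
It also fails if it takes over 35 s, if anything falls off the work surface, if the arm or the gripper's body presses on something with over 40 N, if the wrist force passes 120 N, or if a joint passes its speed limit or range.

## Working session

There is one attempt and no reset: what is moved stays moved. The work goes in short steps, Python scripts to look and compute and a tool call to move; the robot and the scene stay as the last step left them, time stands still between calls to the robot, and variables do not carry over. Pictures are saved under pics/ and viewed, and the job is handed in when it is done.

Besides the shell and the picture viewer there is one more tool, called after ">>>" as a command line: name --pt "numbers of a row" for each row, then --argument value for the rest. arm_command: Moves the arm, as the interface text tells. Its arguments: {"type":"object","properties":{"plan":{"type":"array","items":{"type":"array","items":{"type":"number"}}},"force":{"type":"number"}},"required":["plan"]}

```bash
ls; mkdir -p pics
python3 - <<'E'
from plant import r
import cv2,json,numpy as np
s=r.get_state();print({k:np.round(v,3).tolist() for k,v in s.items()})
for n in("side","top","wrist"):
    p,d=r.snapshot(n);cv2.imwrite(f"pics/{n}0.png",p[:,:,::-1]);np.savez(f"pics/{n}0.npz",p=p,d=d)
    print(n,r.calibration(n))
E
```

```text
pics
{'clock': 0.0, 'q': [-1.23, 0.69, -0.195, 1.566, 0.157, 0.902, -0.215], 'qd': [0.001, 0.002, -0.001, 0.0, 0.001, -0.0, 0.001], 'joint_torque': [0.0, -52.757, -1.267, -15.343, -0.053, 0.007, 0.0], 'tool_pos': [0.189, 0.595, 0.238], 'eef_rot': [0.107, 0.699, -0.109, 0.699], 'contact_force': [0.002, 0.123, -0.553], 'moment': [0.004, -0.005, -0.031], 'opening': 1.002}
side {'fx': 435.44422726179334, 'fy': 435.44422726179334, 'cx': 277.3445935287857, 'cy': 201.2995038744077, 'eye': array([0.28052006, 0.56597351, 0.61234245]), 'orientation': array([-0.22198722,  0.88441005, -0.395536  ,  0.10996281])}
top {'fx': 417.50530157542806, 'fy': 417.50530157542806, 'cx': 282.16730872577494, 'cy': 203.7299776111621, 'eye': array([0.52900083, 0.05192435, 0.91978233]), 'orientation': array([ 0.71490538, -0.69870389,  0.02289228, -0.01411047])}
wrist {'fx': 347.92544853243044, 'fy': 347.92544853243044, 'cx': 279.39858698154404, 'cy': 213.15330570256955, 'mount': array([[-6.73092219e-04, -3.21621214e-01,  9.46868175e-01,
        -1.44841611e-01],
       [ 9.99999762e-01, -3.58909402e-04,  5.88951235e-04,
         1.14684736e-03],
       [ 1.50420679e-04,  9.46868347e-01,  3.21621379e-01,
        -8.35454700e-02],
       [ 0.00000000e+00,  0.00000000e+00,  0.00000000e+00,
         1.00000000e+00]])}
```

View pics/side0.png

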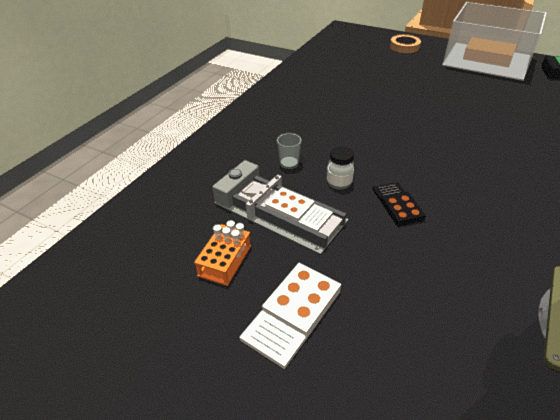

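View pics/top0.png

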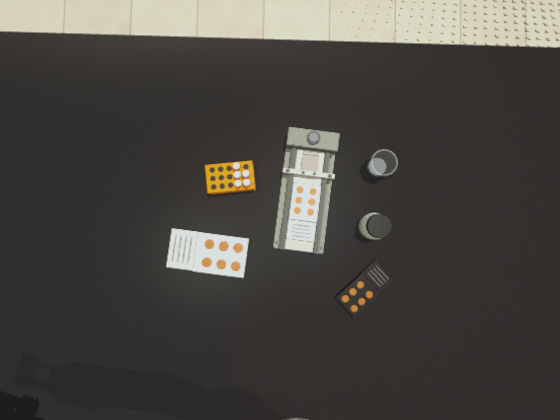

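Seen in the images: the white carrier in the dock (top 305,208; side 295,207), a larger white carrier (top 208,253; side 292,312) and a black one (top 365,289; side 400,203). By the description it's the smaller white one in the channel. I'll check that in a crop and measure.

```bash
cat > h.py <<'E'
import numpy as np,cv2
from scipy.spatial.transform import Rotation as R
from plant import r
def cam(n,s=None):
    c=r.calibration(n);K=(c['fx'],c['fy'],c['cx'],c['cy'])
    if n=='wrist':
        T=np.eye(4);T[:3,:3]=R.from_quat(s['eef_rot']).as_matrix();T[:3,3]=s['tool_pos'];T=T@c['mount'];return K,T[:3,3],T[:3,:3]
    return K,np.array(c['eye']),R.from_quat(c['orientation']).as_matrix()
def ray(C,u,v,z):
    K,e,M=C;d=M@np.array([(u-K[2])/K[0],(v-K[3])/K[1],1]);return e+d*(z-e[2])/d[2]
def proj(C,P):
    K,e,M=C;p=M.T@(np.array(P)-e);return np.array([K[0]*p[0]/p[2]+K[2],K[1]*p[1]/p[2]+K[3]])
def cloud(C,d):
    K,e,M=C;v,u=np.mgrid[:d.shape[0],:d.shape[1]]
    return np.stack([(u-K[2])/K[0]*d,(v-K[3])/K[1]*d,d],-1)@M.T+e
def windows(p,box):
    hsv=cv2.cvtColor(p,cv2.COLOR_RGB2HSV);m=cv2.inRange(hsv,(5,130,100),(22,255,255))
    n,l,st,c=cv2.connectedComponentsWithStats(m);x0,y0,x1,y1=box
    return [(c[i],st[i,4]) for i in range(1,n) if st[i,4]>8 and x0<c[i][0]<x1 and y0<c[i][1]<y1]
E
python3 - <<'E'
from h import *
for n,b,cr in(("top",(285,180,325,220),(260,115,350,265)),("side",(265,185,310,215),(205,150,360,260))):
    z=np.load(f'pics/{n}0.npz');p=z['p'];C=cam(n)
    P=[]
    for c,a in windows(p,b):
        w=ray(C,c[0],c[1],.039);P.append(w);print(n,c.round(1),a,w.round(4))
    print('mean',np.mean(P,0).round(4))
    x0,y0,x1,y1=cr;cv2.imwrite(f'pics/{n}crop.png',cv2.resize(p[y0:y1,x0:x1,::-1],None,fx=4,fy=4,interpolation=cv2.INTER_CUBIC)[:600])
E
```

```text
top [299.2 189.8] 20 [0.6057 0.006  0.039 ]
top [313.  190.5] 10 [ 0.6048 -0.0232  0.039 ]
top [297.5 199.9] 16 [0.584  0.0093 0.039 ]
top [296.8 210.3] 18 [0.5621 0.0103 0.039 ]
mean [0.5892 0.0006 0.039 ]
side [282.8 193. ] 16 [ 0.603  -0.0243  0.039 ]
side [291.8 197.2] 18 [ 0.5807 -0.0211  0.039 ]
side [274.8 200.7] 19 [0.6059 0.0038 0.039 ]
side [301.2 201.1] 17 [ 0.5588 -0.0192  0.039 ]
side [284.1 204.8] 19 [0.5839 0.0061 0.039 ]
side [293.5 209.2] 20 [0.5616 0.0089 0.039 ]
mean [ 0.5823 -0.0076  0.039 ]
```

View pics/topcrop.png

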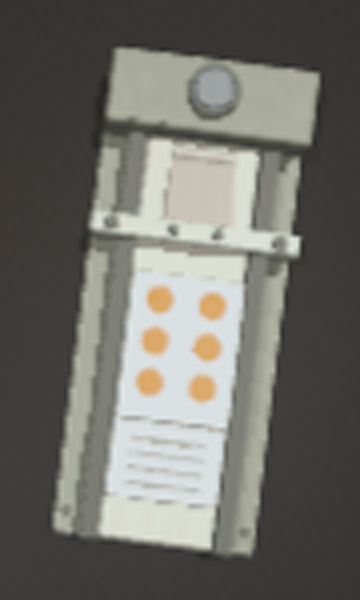

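View pics/sidecrop.png

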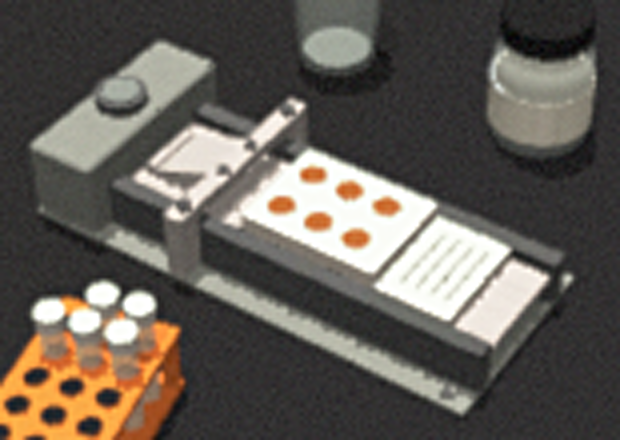

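Run:
```python
from h import *
z=np.load('pics/top0.npz');p=z['p'];C=cam('top')
hsv=cv2.cvtColor(p,cv2.COLOR_RGB2HSV);m=cv2.inRange(hsv,(5,80,100),(25,255,255))
n,l,st,c=cv2.connectedComponentsWithStats(m)
W=np.array([ray(C,*c[i],.039) for i in range(1,n) if st[i,4]>8 and 285<c[i][0]<325 and 180<c[i][1]<220]);print(W.round(4))
print('top windows mean',W.mean(0))
o=lambda a,b:(260+a/4,115+b/4)
for nm,a,b,zz in [('gateL',92,232,.043),('gateR',298,256,.043),('gate tip far L',95,210,.043),('gate far R',300,236,.043),('stepL',121,416,.039),('stepR',229,430,.039),('noseL',137,270,.039),('noseR',243,284,.039),('tailL',106,495,.031),('tailR',214,507,.031),('railLin front',98,537,.03),('railRin front',217,552,.03),('railLin back',142,135,.03),('railRin back',264,152,.03),('block front L',103,130,.048),('block front R',312,148,.048)]:
    print(nm,ray(C,*o(a,b),zz).round(4))
C=cam('side');o=lambda a,b:(205+a/4,150+b/4)
for nm,a,b,zz in [('gateL near',180,213,.043),('gateR near',305,110,.043),('stepL',378,278,.039),('stepR',440,210,.039),('noseL',243,215,.039),('noseR',300,150,.039),('tailL',457,320,.031),('tailR',512,250,.031)]:
    print('side',nm,ray(C,*o(a,b),zz).round(4))
s=r.get_state();print(R.from_quat(s['eef_rot']).as_matrix().round(4))
```

```text
[[ 0.6065  0.0055  0.039 ]
 [ 0.6031 -0.0222  0.039 ]
 [ 0.5846  0.0075  0.039 ]
 [ 0.5814 -0.0201  0.039 ]
 [ 0.5622  0.0104  0.039 ]
 [ 0.5601 -0.018   0.039 ]]
top windows mean [ 0.58298985 -0.00614659  0.039     ]
gateL [0.64   0.0413 0.043 ]
gateR [ 0.6299 -0.0678  0.043 ]
gate tip far L [0.6518 0.0399 0.043 ]
gate far R [ 0.6406 -0.0687  0.043 ]
stepL [0.5434 0.0237 0.039 ]
stepR [ 0.5373 -0.0334  0.039 ]
noseL [0.6209 0.0169 0.039 ]
noseR [ 0.6148 -0.0394  0.039 ]
tailL [0.5015 0.0305 0.031 ]
tailR [ 0.4964 -0.027   0.031 ]
railLin front [0.4791 0.0343 0.03  ]
railRin front [ 0.4726 -0.0291  0.03  ]
railLin back [0.6947 0.0154 0.03  ]
railRin back [ 0.6872 -0.0504  0.03  ]
block front L [0.6935 0.0367 0.048 ]
block front R [ 0.6867 -0.0736  0.048 ]
side gateL near [0.6433 0.0369 0.043 ]
side gateR near [ 0.6273 -0.0629  0.043 ]
side stepL [0.5384 0.0294 0.039 ]
side stepR [ 0.5329 -0.0281  0.039 ]
side noseL [0.6175 0.0201 0.039 ]
side noseR [ 0.6163 -0.037   0.039 ]
side tailL [0.4967 0.0301 0.031 ]
side tailR [ 0.4929 -0.0259  0.031 ]
[[-3.000e-04  3.020e-01  9.533e-01]
 [-1.300e-03  9.533e-01 -3.020e-01]
 [-1.000e+00 -1.300e-03  1.000e-04]]
```

The crop confirms it: a white carrier with six amber windows in the channel, its nose about 17 mm before the gate. The dock yaw is about -5.5°, the step at about (0.5405, -0.004) and the gate entry at (0.635, -0.013). Next I'll move over the dock at height with the fingers shut.

>>> arm_command --pt "0 0 -0.039 0.042 0" --pt "0 0 -0.039 0.042 0" --pt "0 0 -0.039 0.042 0" --pt "0 0 -0.039 0.042 0" --pt "0 0 -0.039 0.042 0" --pt "0 0 -0.039 0.042 0" --pt "0 0 -0.039 0.042 0" --pt "0 0 -0.039 0.042 0" --pt "0 0 -0.039 0.042 0" --pt "0 0 -0.039 0.042 0" --pt "0 0 -0.039 0.038 -0.105" --pt "0 0 -0.038 0.0 -0.105" --force 30

```text
clock: 1.65
tool_pos: [0.4902, 0.0086, 0.2385]
eef_rot: [0.034, 0.706, -0.034, 0.707]
contact_force: [-0.2, -1.0, 0.4]
opening: 0.005
```

Run:
```python
from h import *
s=r.get_state();M=R.from_quat(s['eef_rot']).as_matrix();print(M.round(4),s['tool_pos'],s['opening'])
p,d=r.snapshot('wrist');cv2.imwrite('pics/w1.png',p[:,:,::-1]);np.savez('pics/w1.npz',p=p,d=d,pos=s['tool_pos'],rot=s['eef_rot'])
C=cam('wrist',s)
hsv=cv2.cvtColor(p,cv2.COLOR_RGB2HSV);m=cv2.inRange(hsv,(5,100,100),(25,255,255))
n,l,st,c=cv2.connectedComponentsWithStats(m)
for i in range(1,n):
    if st[i,4]>60:print(c[i].round(1),st[i,4],ray(C,*c[i],.039).round(4))
```

```text
[[ 1.900e-03  9.660e-02  9.953e-01]
 [-1.000e-04  9.953e-01 -9.660e-02]
 [-1.000e+00  1.000e-04  1.900e-03]] [0.4901842  0.00861045 0.23845991] 0.005123456395769804
[135.3  52.6] 239 [ 0.3592 -0.1081  0.039 ]
[122.8  71.2] 227 [ 0.3733 -0.1231  0.039 ]
[159.3  73.3] 232 [ 0.3783 -0.0901  0.039 ]
[110.6  89.1] 218 [ 0.3874 -0.1381  0.039 ]
[146.6  91.1] 219 [ 0.3924 -0.1051  0.039 ]
[134.4 108.4] 209 [ 0.4065 -0.1201  0.039 ]
[402.7 117.2] 342 [0.4392 0.1332 0.039 ]
[433.7 117.4] 310 [0.4423 0.1627 0.039 ]
[464.4 117.8] 309 [0.4455 0.192  0.039 ]
[397.9 156.1] 289 [0.4762 0.1292 0.039 ]
[427.8 156.7] 273 [0.4796 0.1586 0.039 ]
[457.5 157.1] 274 [0.4829 0.1879 0.039 ]
[260.7 245.6] 102 [ 0.5591 -0.0171  0.039 ]
[286.6 245.8] 106 [0.5621 0.0107 0.039 ]
[419.5 275.6] 4026 [0.6125 0.1548 0.039 ]
[247.  373.4] 135 [ 0.7295 -0.0537  0.039 ]
[311.7 373.1] 156 [0.7368 0.0261 0.039 ]
```

View pics/w1.png

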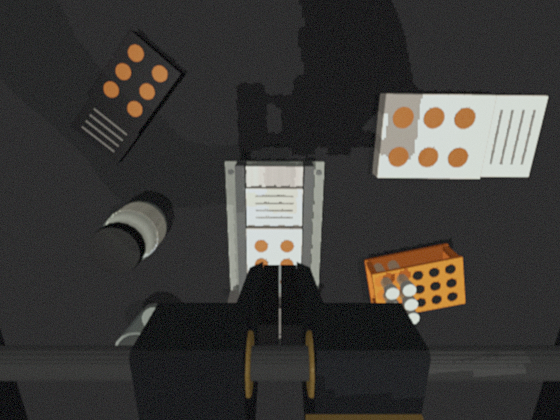

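The wrist view shows the rails (columns 230 to 322) parallel to the image columns, so the yaw is aligned. The carrier's tail is at row 187, the step at row 228, and the rear windows (261,246) and (287,246) agree with the top view to 1 mm.

Run:
```python
from h import *
z=np.load('pics/w1.npz');C=cam('wrist',dict(tool_pos=z['pos'],eef_rot=z['rot']))
cv2.imwrite('pics/w1c.png',cv2.resize(z['p'][150:280,210:340,::-1],None,fx=4.5,fy=4.5,interpolation=cv2.INTER_CUBIC))
for n,u,v,h in[('tailL',246,187,.031),('tailR',302,187,.031),('stepL',246,228,.039),('stepR',303,228,.039)]:print(n,ray(C,u,v,h).round(4))
```

```text
tailL [ 0.4949 -0.0256  0.031 ]
tailR [0.5006 0.0326 0.031 ]
stepL [ 0.5374 -0.0303  0.039 ]
stepR [0.5432 0.0299 0.039 ]
```

View pics/w1c.png

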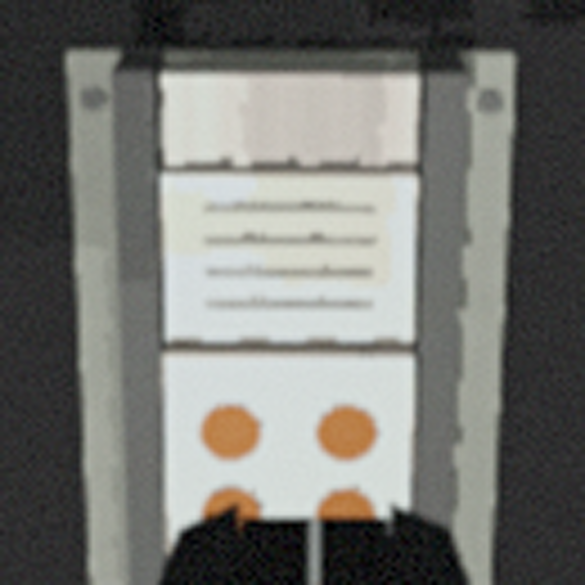

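>>> arm_command --pt "0 0.01 -0.0035 0.018 0" --pt "0 0.04 -0.0035 0.0175 0" --pt "0 0.045 0 0 0" --pt "0 0.045 0 0 0" --pt "0 0.03 0 0 0" --pt "0 0.018 0 0 0" --pt "0 0 0 0 0"

```text
clock: 2.58
tool_pos: [0.5227, 0.0023, 0.049]
eef_rot: [0.034, 0.707, -0.033, 0.706]
contact_force: [-0.3, -0.7, -1.1]
opening: 0.006
```

Run:
```python
from h import *
s=r.get_state();print(s['tool_pos'],s['contact_force'])
p,d=r.snapshot('side');cv2.imwrite('pics/s2.png',cv2.resize(p[130:260,190:370,::-1],None,fx=4,fy=4,interpolation=cv2.INTER_CUBIC))
p,d=r.snapshot('wrist');cv2.imwrite('pics/w2.png',p[:,:,::-1])
```

```text
[0.52266799 0.00231998 0.04898031] [-0.34686129 -0.66834194 -1.08416906]
```

View pics/s2.png

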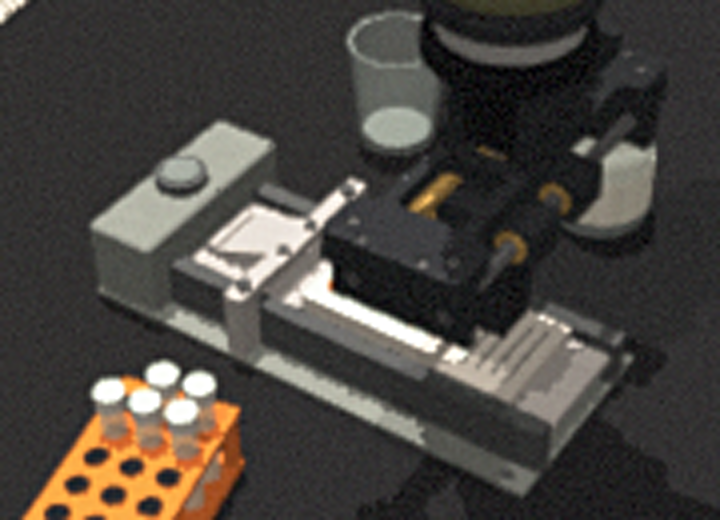

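View pics/w2.png

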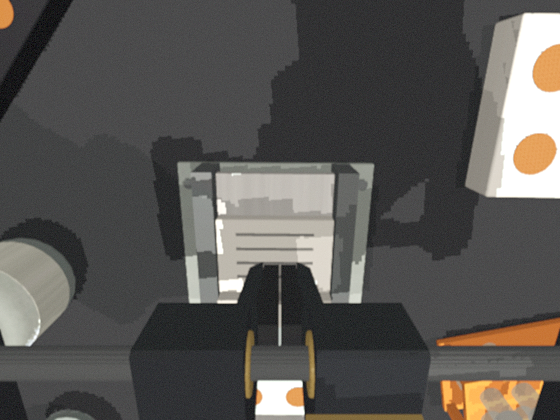

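Side and wrist views: the fingers are over the grip lines (wrist ~280,265), about 3 mm to the +y side of the ledge centre (column 275). I'll correct that and lower onto the ledge.

>>> arm_command --pt "0 0.008 -0.0035 0 0" --pt "0 0.008 0 0 0" --pt "0 0.003 0 0 0" --pt "0 0.002 0 0 0" --pt "0 0.002 0 0 0" --pt "0 0 0 0 0"

```text
clock: 3.42
tool_pos: [0.5224, -0.0027, 0.0283]
eef_rot: [0.034, 0.706, -0.034, 0.706]
contact_force: [-2.0, 0.7, 8.6]
opening: 0.003
```

>>> arm_command --pt "0 0.003 0 0 0" --pt "0 0.003 0 0 0" --pt "0 0.002 0 0 0" --pt "0 0 0 0 0"

```text
clock: 3.92
tool_pos: [0.5224, -0.0027, 0.0206]
eef_rot: [0.034, 0.706, -0.034, 0.706]
contact_force: [-3.0, -0.4, 11.3]
opening: 0.003
```

Pressed about 10 mm down at ~11 N. Now I slide forward while pressed.

>>> arm_command --pt "0 0 0 0.004 0" --pt "0 0 0 0.005 0" --pt "0 0 0 0.005 0" --pt "0 0 0 0.005 0" --pt "0 0 0 0.005 0" --pt "0 0 0 0 0"

```text
clock: 4.68
tool_pos: [0.5443, -0.005, 0.0204]
eef_rot: [0.034, 0.708, -0.035, 0.705]
contact_force: [-4.9, -0.3, 11.2]
opening: 0.003
```

Run:
```python
from h import *
s=r.get_state();print(s['tool_pos'],s['contact_force'])
p,d=r.snapshot('side');cv2.imwrite('pics/s3.png',cv2.resize(p[130:260,190:370,::-1],None,fx=4,fy=4,interpolation=cv2.INTER_CUBIC))
```

```text
[ 0.54432294 -0.00502045  0.02038667] [-4.88830891 -0.27262444 11.16849014]
```

View pics/s3.png

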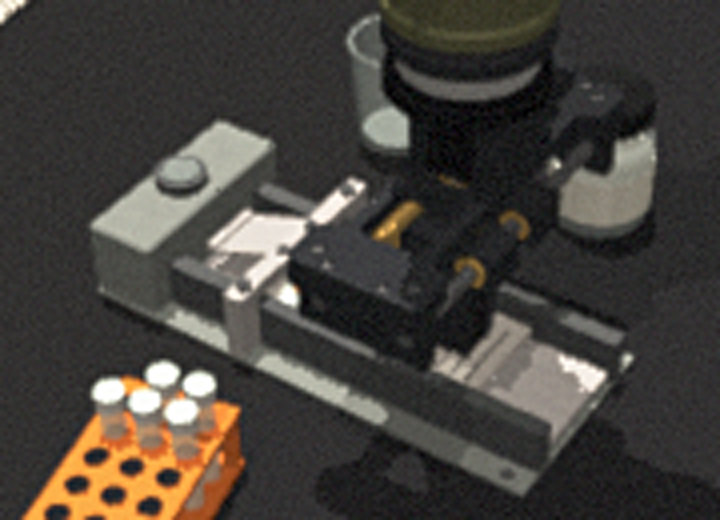

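The plate is down and the carrier is moving with the finger. Its nose is at the gate and passing under. Continuing.

>>> arm_command --pt "0 0 0 0.005 0" --pt "0 0 0 0.005 0" --pt "0 0 0 0.005 0" --pt "0 0 0 0.005 0" --pt "0 0 0 0.005 0" --pt "0 0 0 0 0"

```text
clock: 5.48
tool_pos: [0.5694, -0.0073, 0.0205]
eef_rot: [0.034, 0.707, -0.034, 0.705]
contact_force: [-4.9, 0.3, 12.3]
opening: 0.004
```

Run:
```python
from h import *
s=r.get_state();print(s['tool_pos'],s['contact_force'])
p,d=r.snapshot('side');cv2.imwrite('pics/s4.png',cv2.resize(p[130:260,190:370,::-1],None,fx=4,fy=4,interpolation=cv2.INTER_CUBIC))
```

```text
[ 0.56940608 -0.00730549  0.02046352] [-4.90445378  0.26703096 12.3331205 ]
```

View pics/s4.png

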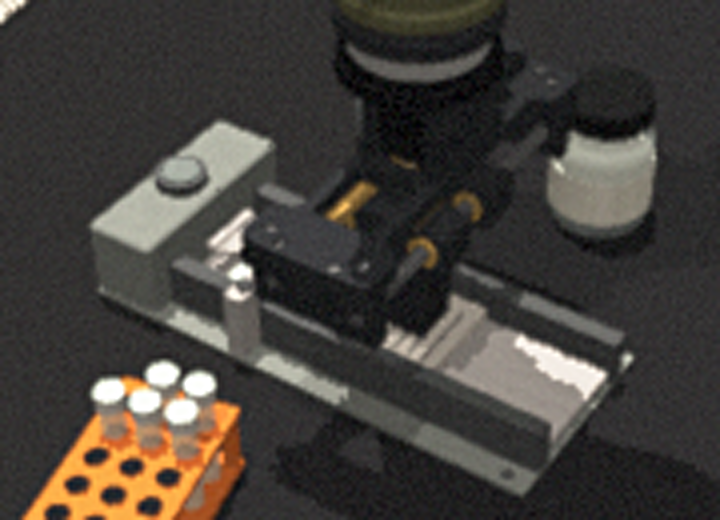

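>>> arm_command --pt "0 0 0 0.005 0" --pt "0 0 0 0.005 0" --pt "0 0 0 0.005 0" --pt "0 0 0 0.005 0" --pt "0 0 0 0.004 0" --pt "0 0 0 0 0"

```text
clock: 6.28
tool_pos: [0.5919, -0.0096, 0.02]
eef_rot: [0.034, 0.708, -0.035, 0.704]
contact_force: [-6.0, 0.8, 10.1]
opening: 0.003
```

Run:
```python
from h import *
s=r.get_state();print(s['tool_pos'],s['contact_force'])
p,d=r.snapshot('side');cv2.imwrite('pics/s5.png',cv2.resize(p[130:260,190:370,::-1],None,fx=4,fy=4,interpolation=cv2.INTER_CUBIC))
```

```text
[ 0.59187978 -0.00964622  0.01997385] [-6.04187917  0.8154269  10.06714664]
```

View pics/s5.png

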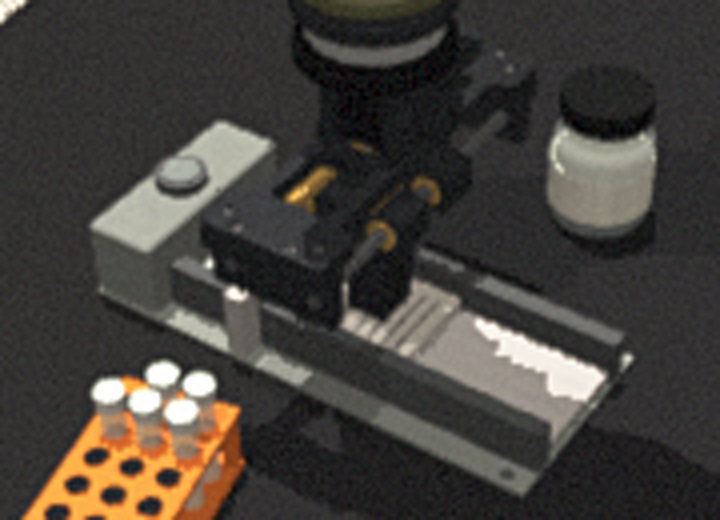

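>>> arm_command --pt "0 0 0 0.004 0" --pt "0 0 0 0.003 0" --pt "0 0 0 0.003 0" --pt "0 0 0 0 0"

```text
clock: 6.82
tool_pos: [0.6014, -0.0106, 0.0198]
eef_rot: [0.034, 0.709, -0.035, 0.704]
contact_force: [-6.4, 0.6, 8.9]
opening: 0.006
```

>>> arm_command --pt "0 0 0 0.002 0" --pt "0 0 0 0.002 0" --pt "0 0 0 0 0"

```text
clock: 7.2
tool_pos: [0.6053, -0.0109, 0.0198]
eef_rot: [0.034, 0.709, -0.035, 0.704]
contact_force: [-8.7, 0.6, 8.6]
opening: 0.004
```

>>> arm_command --pt "0 0 0 0.002 0" --pt "0 0 0 0.001 0" --pt "0 0 0 0 0"

```text
clock: 7.58
tool_pos: [0.6055, -0.0109, 0.0195]
eef_rot: [0.033, 0.711, -0.035, 0.702]
contact_force: [-11.3, 1.3, 12.8]
opening: 0.003
```

>>> arm_command --pt "0 0 0 0.003 0" --pt "0 0 0 0.002 0" --pt "0 0 0 0 0" --pt "0 0 0 0 0"

```text
clock: 8.07
tool_pos: [0.6056, -0.011, 0.0195]
eef_rot: [0.033, 0.714, -0.035, 0.698]
contact_force: [-20.8, 3.0, 22.2]
opening: 0.007
```

Run:
```python
from h import *
s=r.get_state();print(s['tool_pos'],s['contact_force'])
for n in('side','top','wrist'):
    p,d=r.snapshot(n);b={'side':(130,260,190,370),'top':(110,260,230,390),'wrist':(0,420,0,560)}[n]
    cv2.imwrite(f'pics/{n}6.png',cv2.resize(p[b[0]:b[1],b[2]:b[3],::-1],None,fx=1 if n=='wrist' else 4,fy=1 if n=='wrist' else 4,interpolation=cv2.INTER_CUBIC))
```

```text
[ 0.60561279 -0.01097943  0.0195299 ] [-20.79985158   2.98294681  22.21774921]
```

View pics/side6.png

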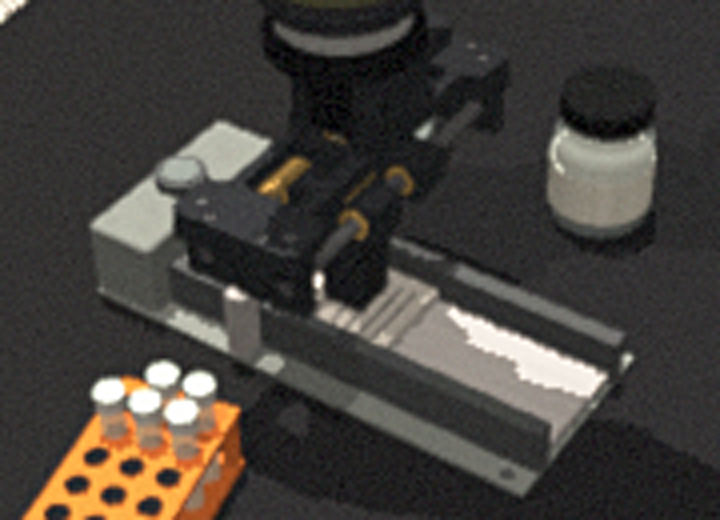

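View pics/wrist6.png

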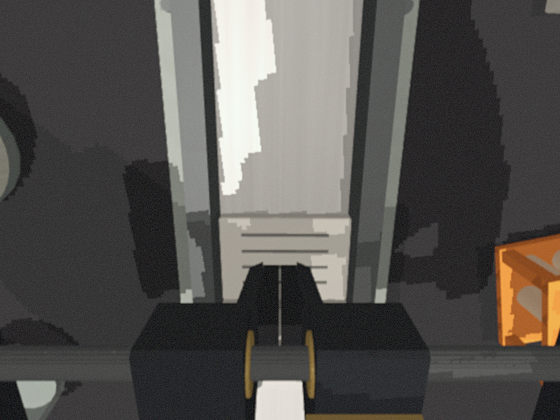

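Hard stop: the TCP is unchanged at x = 0.6056 while the push rose to 21 N, and that matches the predicted home of about 0.606. I'll ease the forward preload without moving, then rise straight up.

>>> arm_command --pt "0 0 0 -0.002 0" --pt "0 0 0 -0.002 0" --pt "0 0 0 0 0"

```text
clock: 8.6
tool_pos: [0.6055, -0.0109, 0.0195]
eef_rot: [0.033, 0.711, -0.035, 0.701]
contact_force: [-14.1, 1.4, 14.9]
opening: 0.002
```

>>> arm_command --pt "0 -0.001 0 -0.001 0" --pt "0 -0.002 0 -0.001 0" --pt "0 -0.003 0 0 0" --pt "0 -0.003 0 0 0" --pt "0 0 0 0 0"

```text
clock: 9.22
tool_pos: [0.6057, -0.0108, 0.0274]
eef_rot: [0.034, 0.71, -0.034, 0.703]
contact_force: [-7.2, 1.2, -0.0]
opening: 0.007
```

The carrier is clamped under the gate (ledge at 27 mm, no vertical force). I'll take off the remaining push and move clear.

>>> arm_command --pt "0 -0.001 0 -0.002 0" --pt "0 -0.001 0 -0.002 0" --pt "0 -0.003 0 -0.003 0" --pt "0 -0.01 0 -0.003 0" --pt "0 -0.03 0 0 0" --pt "0 -0.05 0 0 0" --pt "0 -0.05 0 -0.03 0" --pt "0 0 0 -0.06 0" --pt "0 0 0 -0.06 0" --pt "0 0 0 0 0"

```text
clock: 10.48
tool_pos: [0.4452, 0.0037, 0.1745]
eef_rot: [0.032, 0.709, -0.034, 0.704]
contact_force: [1.1, -0.4, 1.2]
opening: 0.002
```

Run:
```python
from h import *
s=r.get_state();print(s['tool_pos'],s['contact_force'],s['clock'])
for n in('side','top','wrist'):
    p,d=r.snapshot(n);np.savez(f'pics/{n}7.npz',p=p,d=d,pos=s['tool_pos'],rot=s['eef_rot']);b={'side':(130,260,190,370),'top':(110,260,230,390),'wrist':(0,420,0,560)}[n]
    cv2.imwrite(f'pics/{n}7.png',cv2.resize(p[b[0]:b[1],b[2]:b[3],::-1],None,fx=1 if n=='wrist' else 4,fy=1 if n=='wrist' else 4,interpolation=cv2.INTER_CUBIC))
```

```text
[0.44523678 0.00368748 0.17445134] [ 1.11921921 -0.44257045  1.22289392] 10.475
```

View pics/side7.png

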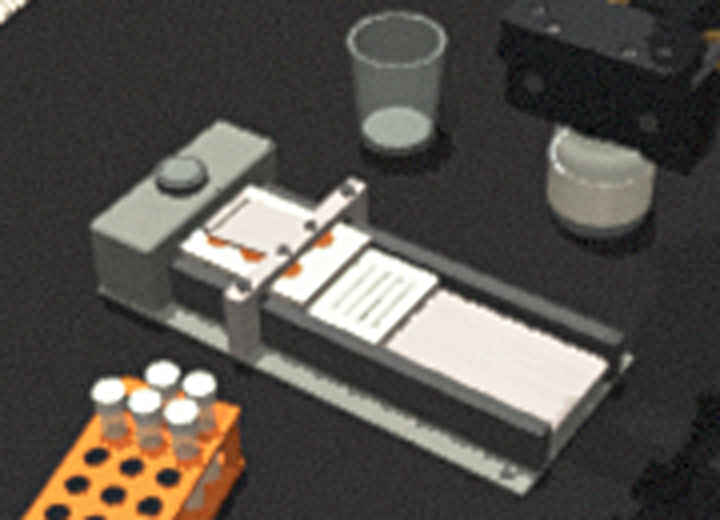

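View pics/top7.png

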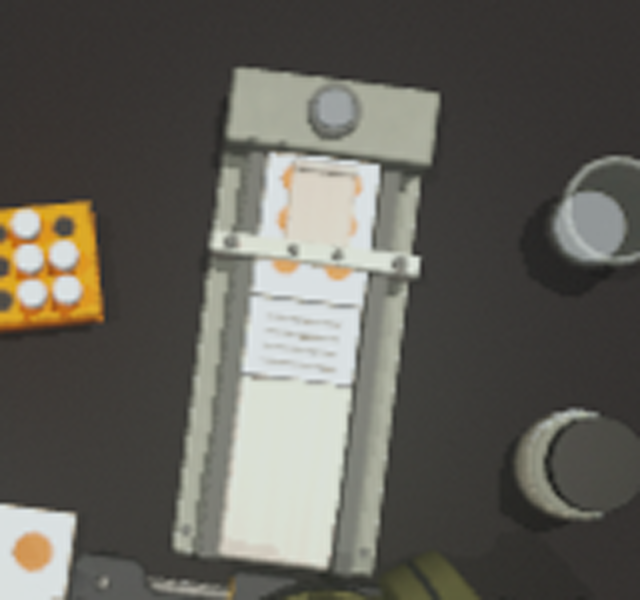

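View pics/wrist7.png

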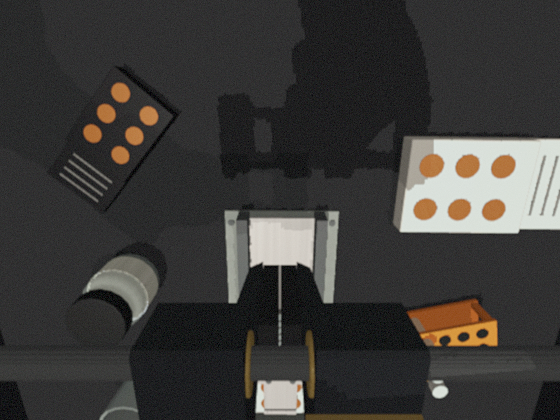

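The side and top views show the carrier under the gate and leaf, its nose by the end block (top crop 325,158) and the step in front of the gate (top crop 305,300). Now a numeric check that it's home.

Run:
```python
from h import *
z=np.load('pics/top7.npz');p=z['p'];C=cam('top')
cv2.imwrite('pics/top7z.png',cv2.resize(p[140:215,280:340,::-1],None,fx=8,fy=8,interpolation=cv2.INTER_NEAREST))
o=lambda a,b:(230+a/4,110+b/4)
f=np.array([.9954,-.0958]);g=np.array([.635,-.0133])
for nm,a,b,zz in[('step',308,299,.035),('tail',298,378,.027),('gate near',315,260,.043),('nose',325,157,.035),('block foot edge',330,158,.048)]:
    w=ray(C,*o(a,b),zz);print(nm,w.round(4),'x along dock from gate %.4f'%((w[:2]-g)@f))
p=np.load('pics/side7.npz')['p'];C=cam('side');o=lambda a,b:(190+a/4,130+b/4)
for nm,a,b,zz in[('step L',312,302,.035),('step R',370,238,.035),('tail L',385,345,.027),('tail R',438,283,.027),('noseL',180,246,.035),('noseR',250,186,.035)]:
    w=ray(C,*o(a,b),zz);print('side',nm,w.round(4),'%.4f'%((w[:2]-g)@f))
# movement of bystanders
for n in('top','side'):
    a=np.load(f'pics/{n}0.npz')['p'];b=np.load(f'pics/{n}7.npz')['p']
    d=cv2.absdiff(a,b).max(2)>60
    k,l,st,c=cv2.connectedComponentsWithStats(d.astype('uint8'))
    print(n,[(st[i,:5].tolist()) for i in range(1,k) if st[i,4]>25])
```

```text
step [ 0.6172 -0.0105  0.035 ] x along dock from gate -0.0180
tail [ 0.5754 -0.0065  0.027 ] x along dock from gate -0.0600
gate near [ 0.6371 -0.0132  0.043 ] x along dock from gate 0.0021
nose [ 0.6936 -0.0181  0.035 ] x along dock from gate 0.0588
block foot edge [ 0.6907 -0.0197  0.048 ] x along dock from gate 0.0560
side step L [0.6133 0.0187 0.035 ] -0.0247
side step R [ 0.611  -0.0379  0.035 ] -0.0215
side tail L [0.5708 0.0219 0.027 ] -0.0673
side tail R [ 0.5682 -0.0309  0.027 ] -0.0648
side noseL [0.6948 0.0127 0.035 ] 0.0571
side noseR [ 0.6885 -0.0466  0.035 ] 0.0564
top [[297, 148, 28, 6, 68], [294, 175, 28, 5, 56], [297, 187, 6, 6, 32], [310, 188, 6, 7, 33], [296, 197, 6, 6, 31], [307, 199, 8, 7, 36], [294, 207, 6, 7, 30], [308, 209, 6, 6, 29], [268, 255, 20, 5, 40], [235, 260, 10, 17, 82], [274, 263, 14, 4, 35], [291, 278, 48, 27, 271], [357, 281, 7, 7, 36], [349, 288, 7, 7, 38], [366, 291, 7, 7, 35], [342, 295, 7, 7, 38], [368, 297, 24, 34, 212], [359, 298, 13, 16, 76], [351, 305, 7, 7, 41], [292, 327, 11, 24, 127], [284, 331, 18, 44, 266]]
side [[349, 0, 61, 31, 1567], [391, 34, 13, 12, 83], [341, 122, 12, 9, 47], [344, 163, 10, 8, 43], [235, 176, 33, 24, 242], [258, 186, 85, 37, 703], [281, 203, 7, 5, 28], [267, 206, 19, 10, 70], [316, 216, 15, 16, 39], [321, 275, 20, 16, 127]]
```

View pics/top7z.png

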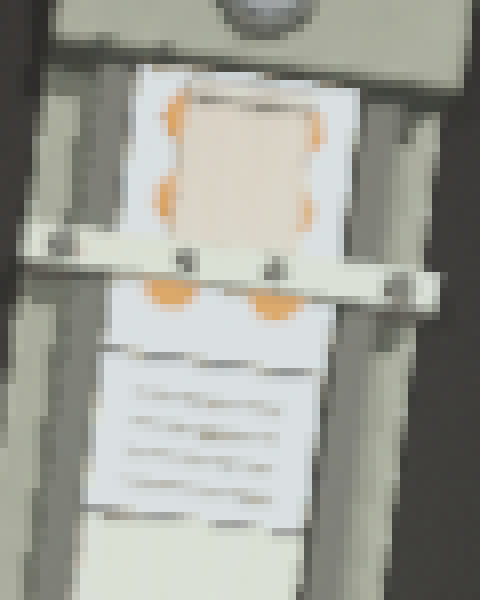

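Run:
```python
from h import *
p=np.load('pics/side7.npz')['p']
cv2.imwrite('pics/s7z.png',cv2.resize(p[165:215,225:300,::-1],None,fx=10,fy=10,interpolation=cv2.INTER_CUBIC))
cv2.imwrite('pics/s7full.png',p[:,:,::-1])
```

```text
(no output)
```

View pics/s7z.png

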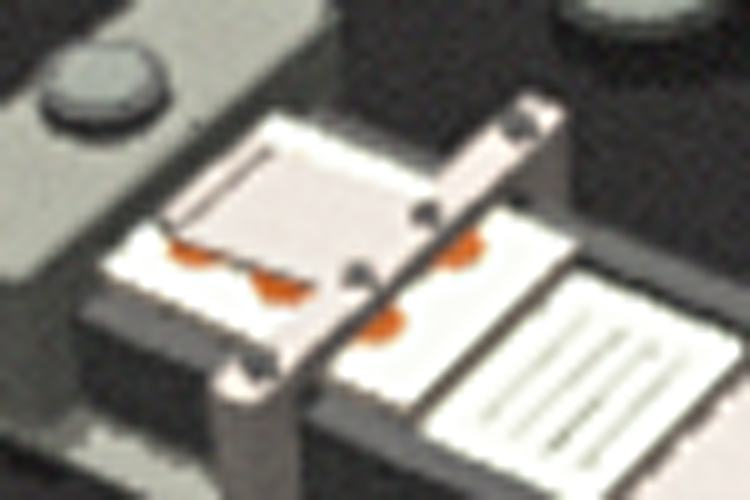

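View pics/s7full.png

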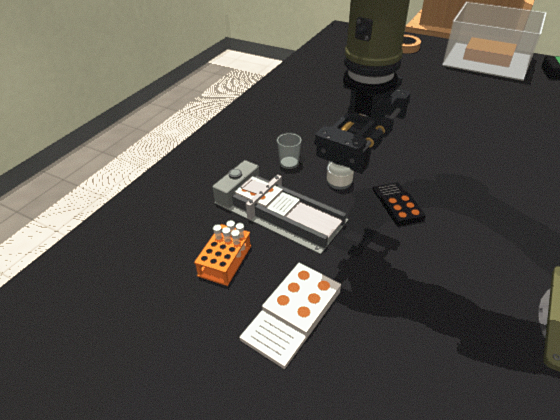

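The nose edge lies along the end block's face with no visible gap, the leaf rests on the carrier's top, and the bystanders are where they were. Handing in.

```bash
python3 -c "
from plant import r
print(r.finish_job())"
```

```text
the job is handed in; nothing more can be done
None
```

The carrier is loaded and the job is handed in. I took the smaller white carrier in the channel and pressed its ledge down about 10 mm with the shut fingertips. I then slid it about 77 mm under the gate and leaf spring to a hard stop: x stayed at 0.6056 m while the push rose to 21 N. After easing the push I rose straight up and moved clear at about 10 s.

**Last checks:**
- **Home position:** the top view puts the step 20 mm before the gate's entry face, as it should be when home. The side view shows no gap at the nose. On release the ledge stayed at 27 mm, which is what being clamped under the gate would give.
- **Disagreement:** my side-view points for the step and tail sit about 4–5 mm lower in x than the top-view ones. That was already so before the push, and both views agree on the distance moved.
- **Bystanders:** the rack, jar, beaker and the other carriers look unmoved by eye. The image differences near them look like the arm and its shadow, which I did not check further.

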